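Shut down the slant warmer and crate its bottles

ROBOT

A 6-joint arm with a two-finger parallel gripper is mounted at the origin on the work surface. World frame = base frame: x ahead of the robot, y to its left, z up, the work surface at z = 0. Lengths are in m, angles in rad, forces in N, time in s.
With the tool pointing down it reaches from about 0.25 to 0.775 m from the base axis. Payload 4 kg.
Tool frame: the origin (TCP) lies between the finger pads; the fingertips stand 11 mm ahead of it and the grasp point (between the pads) lies 8 mm behind it (robot.tip_extent is the z of the fingertips in the tool frame, in m); z points along the fingers, y is the line along which they close (so a half turn about z gives the same grasp; the last joint's range is limited). The gripper opens to 94 mm and grips with 3 to 60 N. Pads are 16 mm wide; open, the fingers measure 119 mm over their backs; the gripper's body (75 mm by 177 mm) begins 78 mm behind the grasp point.
Start: joints at [-1.248, 0.087, 1.371, -0, 1.684, -0.103], TCP at [0.227, -0.501, 0.217] pointing down, gripper open.
Joint ranges: [-3.1, 3.1], [-0.76, 2.03], [0.27, 2.55], [-1.08, 4.22], [0.17, 2.65], [-2.57, 2.57]. Speed limits (rad/s): [2.79, 2.79, 3.14, 3.14, 3.14, 3.14].

INTERFACE

Orientations are given as [roll, pitch, yaw] about the fixed x, y, z axes, in that order (R = Rz(yaw) Ry(pitch) Rx(roll)).
In Python, from bench import robot, imaging gives the robot as it stands.
- The arm moves only by the shell command python3 -m pendant 'ROWS'. ROWS is JSON, a list of rows, each a list of 7 numbers: the shift along the world's x, y, z in cm, then the turn, a rotation vector about the world's x, y, z in degrees, then the opening, from 0 (shut) to 1 (fully open). In form: [[dx, dy, dz, ax, ay, az, jaw], ...]. A call has 1 to 8 rows; each row shifts and turns the commanded pose from where the row before left it; what a row does not reach is not made up. A row lasts 1/10 s, in which the tool goes at most 50 mm and 8.59 degrees, less where a joint would pass 70% of its speed; a pose out of reach is approached as far as the arm can. A call is refused whole if a number of a shift passes 5 or a number of a turn 8.59, either way. A call with a gripper value outside its range is refused whole. The fingers move at their own pace and stop on an object; the grip force is fixed at half the most. Time passes only in rows, so rows that do not move let the fingers close. It gives the time, the measured TCP pose, the force, the opening and the grip force at its end, in the units of the state.
- robot.get_obs(): the state, without advancing time (a new reading comes with each control period).
- imaging.snapshot(name): name is "scene" or "top" or "wrist"; returns the picture (400x640x3 uint8, red, green, blue); there is no depth.
- imaging.camera_params(name): a dict with "camera_matrix" (3x3 intrinsics, pixels), "R" (3x3) and "t" (3): a world point X has camera coordinates R X + t. Camera axes: x right, y down, z forward; pixel columns grow to the right and rows downward; lengths in m; the calibration is good to about 2 mm. A picture is of the moment at which its call begins: read the wrist's pose just before it. camera_params takes no time and is no camera call; for the wrist camera it gives the pose at the moment of the call.
- robot.close_job(): hands the job in; it is judged then, once.
The state is a dict: "time": time; "joint_positions": joint angles; "qvel": joint speeds; "joint_torque": joint torques, N m; "tool_pos": TCP position; "ee_rot": TCP orientation; "wrist_force": force on the tool from outside, world axes, zero at the start; "wrist_torque": the same for the moment, N m; "width": finger opening in m; "finger_force": force on a finger pad.
Only numpy, scipy, OpenCV 4.12 (cv2) and the standard library are available. Lean on these libraries where they do the work, as an engineer would, in place of code of your own. Each camera call takes 0.05 s, during which the arm holds its last target. There are 200 camera calls.

TASK

The cultures in the slant warmer have set: first turn the warmer's dial anticlockwise to its end stop (off) while the bottles are still in it. Then stand the two round bottles upright in free cells of the divided crate, one per cell, setting them down without dropping them. Leave the square bottle in the warmer and everything else where it is.

Things in the scene. Friction and masses are not known exactly. Their poses are not given: they have to be found in the camera images.
- bottle_a: (lengths in mm) round amber glass culture bottle, 122 tall: body 44 diameter up to 98, flat aluminium cap 36 diameter from 104 up. 0.16 kg. Origin: centre of underside, z up its axis. Starts in one of the warmer's seats (85 apart), slanted 34 degrees (0.6 rad) from vertical, cap towards the warmer's front; its top 62 is clear of the seat.
- bottle_b: a second bottle identical to bottle_a, in another seat
- warmer: fixed white slant warmer 190 (x) x 380 (y) mm; aluminium block with three slanted seats, dial panel at its -y end. Origin: underside centre; -x is its front. Bottle undersides at x 38, z 57, y 140, 55, -30. Bottle axes and panel normal point along (-0.565, 0, 0.825). Ribs beside a bottle reach 50 up along it, the bed under it 60. Panel centre (dial axis): x -20, y -125, z 95
- dial (a joint): angle of the dial on the sloping panel, rad: 0 = off, its anticlockwise end stop; grows clockwise as seen facing the panel, up to 2.6. At 0 the grip bar runs straight up and down the slope
- dial_grip (a point): point on the dial's axis inside its grip bar, 37 out from the panel along the normal. The dial is black, 64 diameter; its bar is 14 thick, 61 long, and stands from 14 to 44 out from the panel
- crate: fixed grey crate 139 (x) x 206 (y) x 60 mm tall; walls and dividers 5 thick, all rim-high; 2 x 3 cells, 62 square inside. Origin: underside centre. Cell centres at x +-33.5, y -67, 0, 67. Two cells hold squat jars; each of the four free cells has a fixed rubber disc 48 wide on its floor, on which a bottle stands, 8 above the crate's underside
- square_bottle: bottle of the same height, cap and slant but with a square body 44 x 44, in another of the three seats; it stays there. Origin: centre of its underside, z up its axis
- jar_a: squat clear glass jar with white lid, 50 diameter, 58 tall, standing in one cell of the crate. Origin: underside centre
- jar_b: a second squat jar like jar_a, in another cell
- beaker: glass beaker 72 wide, 95 tall, at the back of the bench (bystander)
- wash_bottle: white wash bottle 68 wide, 175 tall, at the back (bystander)
- tip_box: grey tip box 85 x 120 x 64 at the back (bystander)

How it is judged:
By the outcome, as a careful person would: the job done as asked, in the order asked, and still so for the second after the job is handed in, with the robot touching nothing.
It also fails if it takes over 67 s, if anything falls off the work surface, if the arm or the gripper's body presses on something with over 40 N, if the wrist force passes 120 N, or if a joint passes its speed limit or range.

## Working session

There is one attempt and no reset: what is moved stays moved. The work goes in short steps, Python scripts to look and compute and a shell command to move; the robot and the scene stay as the last step left them, time stands still between calls to the robot, and variables do not carry over. Pictures are saved under pics/ and viewed, at most 10 in all, crops included, and the job is handed in when it is done.

```bash
ls; mkdir -p pics; python3 - <<'E'
from bench import robot, imaging
import cv2,numpy as np
for n in("scene","top"):
    im=imaging.snapshot(n); cv2.imwrite(f"pics/{n}0.png",im[:,:,::-1])
    p=imaging.camera_params(n); print(n,np.round(p["camera_matrix"],1).tolist(),np.round(p["R"],3).tolist(),np.round(p["t"],3).tolist())
print(robot.get_obs())
E
```

```text
pics
scene [[519.2, 0.0, 329.1], [0.0, 519.2, 193.7], [0.0, 0.0, 1.0]] [[-0.69, 0.724, 0.009], [0.448, 0.437, -0.78], [-0.568, -0.534, -0.626]] [0.422, -0.21, 1.939]
top [[470.2, 0.0, 323.2], [0.0, 470.2, 199.8], [0.0, 0.0, 1.0]] [[-0.007, -1.0, 0.007], [-0.997, 0.007, -0.082], [0.082, -0.007, -0.997]] [-0.015, 0.603, 1.116]
{'time': 0.1, 'joint_positions': array([-1.24808517e+00,  8.79149952e-02,  1.37210883e+00, -2.60876558e-05,
        1.68364540e+00, -1.03124509e-01]), 'qvel': array([-7.00759797e-05, -1.24700582e-03, -3.41329780e-03, -3.73888831e-04,
       -1.22683762e-04, -3.64873770e-04]), 'joint_torque': array([ 2.87926625e-03, -3.41250944e+01, -3.03302729e+01,  7.20606116e-02,
        3.04247020e-02, -9.99659619e-05]), 'tool_pos': array([ 0.22701375, -0.50042388,  0.21539981]), 'ee_rot': array([-3.13952445e+00, -1.87975835e-04,  4.25832560e-01]), 'wrist_force': array([ 0.6836266 , -0.08089266,  1.03310254]), 'wrist_torque': array([ 0.03248874, -0.01313957,  0.01276157]), 'finger_force': 0.0, 'width': 0.09379603337329623}
```

View pics/scene0.png

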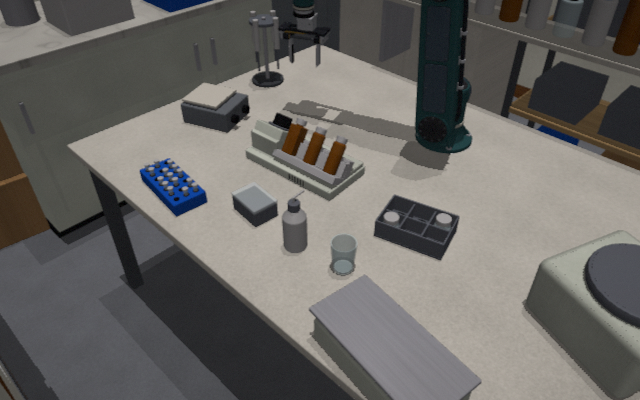

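View pics/top0.png

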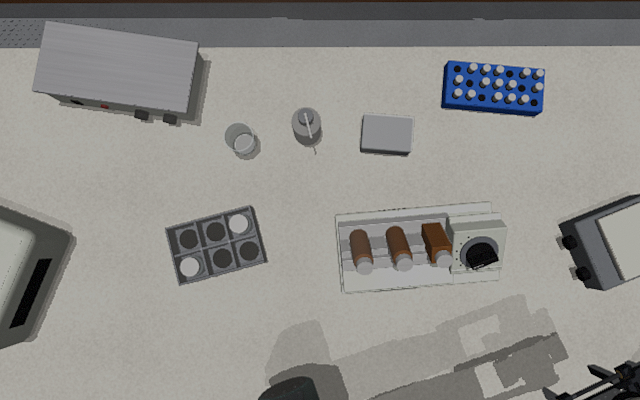

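The top view shows round bottles in the two seats far from the dial, with caps at (362,266) and (403,262). The square bottle is next to the dial at (436,240), and the dial is at about (480,257). The crate is centred near (216,245), with jars in its upper-right (239,223) and lower-left (190,266) cells. I'll enlarge both.

```bash
python3 - <<'E'
import cv2,numpy as np
t=cv2.imread("pics/top0.png"); s=cv2.imread("pics/scene0.png")
a=cv2.resize(t[192:302,325:515],None,fx=4,fy=4,interpolation=cv2.INTER_CUBIC)
cv2.imwrite("pics/topw.png",a)
b=cv2.resize(t[200:290,160:275],None,fx=3.4,fy=3.4,interpolation=cv2.INTER_CUBIC)
c=cv2.resize(s[105:200,240:370],None,fx=6,fy=6,interpolation=cv2.INTER_CUBIC)
cv2.imwrite("pics/scw.png",c)
d=cv2.resize(s[190:260,370:465],None,fx=4,fy=4,interpolation=cv2.INTER_CUBIC)
h=max(b.shape[0],d.shape[0]); o=np.zeros((h,b.shape[1]+d.shape[1],3),np.uint8)
o[:b.shape[0],:b.shape[1]]=b;o[:d.shape[0],b.shape[1]:]=d;cv2.imwrite("pics/crate.png",o);print(b.shape,o.shape)
E
```

```text
(306, 391, 3) (306, 771, 3)
```

View pics/topw.png

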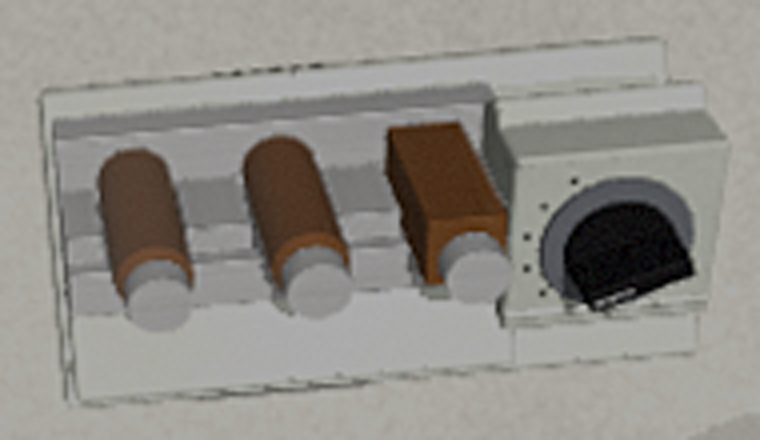

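View pics/scw.png

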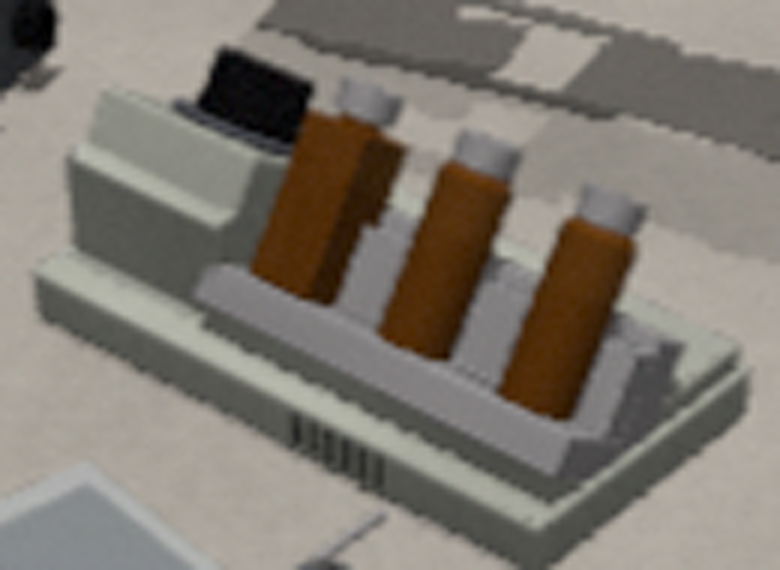

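View pics/crate.png

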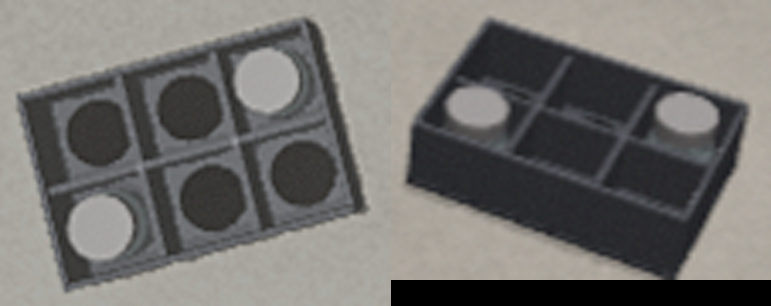

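Enlarged caps in the top crop: round bottles at (158,303) and (319,290), square bottle at (476,276). In the scene crop the cap tops are near (614,200), (487,147) and (371,92). The dial bar runs from (592,305) to (692,270), which is about 70° clockwise from off. The free crate cells are upper left, upper middle, lower middle and lower right.

```bash
cat > h.py <<'E'
import numpy as np, cv2
from scipy.optimize import least_squares
from scipy.spatial.transform import Rotation as Ro
from bench import robot, imaging
P={n:imaging.camera_params(n) for n in("scene","top")}
def proj(n,X,p=None):
    p=p or P[n]; c=np.asarray(X)@np.array(p["R"]).T+p["t"]; u=c@np.array(p["camera_matrix"]).T
    return u[...,:2]/u[...,2:]
def tri(obs): # [(params,uv)]
    return least_squares(lambda X:np.concatenate([proj(0,X,p)-uv for p,uv in obs]),[.5,0,.1]).x
def up(c,s,o): return (np.array(c,float)+.5)/s-.5+o
n=np.array([-.565,0,.825]); u=np.array([.825,0,.565])
def place(q,L): # q=x,y,yaw ; local->world
    return np.asarray(L)@Ro.from_euler('z',q[2]).as_matrix().T+[q[0],q[1],0]
E
python3 - <<'E'
from h import *
ct=up([(158,303),(319,290),(476,276)],4,[325,192]); cs=up([(614,200),(487,147),(371,92)],6,[240,105])
T=[tri([(P["top"],a),(P["scene"],b)]) for a,b in zip(ct,cs)]; print(np.round(T,4))
L=np.array([[.038,y,.057] for y in(.14,.055,-.03)])+.122*n
f=least_squares(lambda q:np.r_[(proj("top",place(q,L))-ct).ravel(),(proj("scene",place(q,L))-cs).ravel()],[.5,-.1,.05])
print("warmer",f.x,np.round(f.fun,1)); q=f.x
for y in(.14,.055,-.03): print("bottle base",place(q,[.038,y,.057]).round(4), "85up",place(q,np.array([.038,y,.057])+.085*n).round(4))
print("grip",place(q,np.array([-.02,-.125,.095])+.037*n).round(4))
tt=up([(98,131),(189,107),(303,172),(212,199),(268,81),(101,227)],3.4,[160,200])
ss=up([(85,104),(296,113),(96,20),(355,105),(297,216),(24,126)],4,[370,190])
# local: top-left = +x,+y
C=[(.0335,.067,.008),(.0335,0,.008),(-.0335,-.067,.008),(-.0335,0,.008),(.0335,-.067,.063),(-.0335,.067,.063)]
S=[(.0335,-.067,.063),(-.0335,.067,.063),(-.0695,-.103,.06),(-.0695,.103,.06),(.0695,.103,.06),(.0695,-.103,.06)]
f=least_squares(lambda q:np.r_[(proj("top",place(q,C))-tt).ravel(),(proj("scene",place(q,S))-ss).ravel()],[.5,.2,.1])
print("crate",f.x,np.round(f.fun,1))
print("jars",tri([(P["top"],tt[4]),(P["scene"],ss[0])]),tri([(P["top"],tt[5]),(P["scene"],ss[1])]))
for c in C: print(place(f.x,c).round(4))
E
```

```text
[[ 0.4472 -0.1035  0.1558]
 [ 0.4535 -0.1898  0.1538]
 [ 0.4604 -0.2731  0.1564]]
warmer [ 0.48920817 -0.24066721  0.07689246] [-0.  -0.1 -0.4 -0.2  0.1 -0.1 -0.2 -0.5  0.3 -0.8  0.  -0.3]
bottle base [ 0.5163 -0.0982  0.057 ] 85up [ 0.4685 -0.1019  0.1271]
bottle base [ 0.5229 -0.1829  0.057 ] 85up [ 0.475  -0.1866  0.1271]
bottle base [ 0.5294 -0.2677  0.057 ] 85up [ 0.4815 -0.2713  0.1271]
grip [ 0.458  -0.3684  0.1255]
crate [0.49606495 0.23744046 0.26609294] [-0.1  0.6 -0.2  0.2 -0.2  0.2 -0.1 -0.3 -0.9 -0.2 -0.4  0.4 -0.1  0.6
 -0.5 -0.2 -0.5 -1.   0.6 -0.6 -0.5  1.1 -1.5 -0.9]
jars [0.54507951 0.17991794 0.06359036] [0.44630019 0.29335533 0.06211289]
[0.5108 0.3109 0.008 ]
[0.5284 0.2462 0.008 ]
[0.4814 0.164  0.008 ]
[0.4637 0.2286 0.008 ]
[0.546  0.1816 0.063 ]
[0.4461 0.2933 0.063 ]
```

```bash
cat >> h.py <<'E'
q=[.48920817,-.24066721,.07689246]; cq=[.49606495,.23744046,.26609294]
Rw=Ro.from_euler('z',q[2]); nw=Rw.apply(n); uw=Rw.apply(u)
def frame(z,x): return Ro.from_matrix(np.c_[x,np.cross(z,x),z])
def dialpose(out,phi): # grasp point `out` metres from panel, bar angle phi (rad cw)
    x=Ro.from_rotvec(-phi*nw).apply(uw)
    return place(q,np.array([-.02,-.125,.095])+out*n),frame(-nw,x)
def bottlepose(y,up,off=0): return place(q,np.array([.038,y,.057])+up*n),frame(-nw,uw)
def goto(g,R,half=False):
    if half: R=R*Ro.from_euler('z',np.pi)
    o=robot.get_obs(); R0=Ro.from_euler('xyz',o["ee_rot"])
    tcp=g+.008*R.as_matrix()[:,2]; d=(tcp-o["tool_pos"])*100; r=np.degrees((R*R0.inv()).as_rotvec())
    k=int(np.ceil(max(np.linalg.norm(d)/5,np.linalg.norm(r)/8.59)))
    print("t%.2f d %s rot %s (%.1f) rows %d -> per row %s %s"%(o["time"],d.round(2),r.round(2),np.linalg.norm(r),k,(d/k).round(3),(r/k).round(3)))
def state():
    o=robot.get_obs(); print({k:np.round(o[k],4).tolist() for k in("time","joint_positions","tool_pos","ee_rot","wrist_force","width","finger_force")})
E
python3 - <<'E'
from h import *
goto(*dialpose(.137,1.26)); goto(*dialpose(.137,0))
E
```

```text
t0.10 d [17.92 12.8  -1.4 ] rot [ 29.44 -24.31 -89.16] (97.0) rows 12 -> per row [ 1.493  1.067 -0.116] [ 2.453 -2.026 -7.43 ]
t0.10 d [17.92 12.8  -1.4 ] rot [  8.49 -33.51 -19.42] (39.6) rows 5 -> per row [ 3.584  2.56  -0.28 ] [ 1.697 -6.702 -3.884]
```

```bash
python3 -m pendant '[[1.28,0.914,-0.1,2.1,-1.74,-6.37,1],[1.28,0.914,-0.1,2.1,-1.74,-6.37,1],[1.28,0.914,-0.1,2.1,-1.74,-6.37,1],[1.28,0.914,-0.1,2.1,-1.74,-6.37,1],[1.28,0.914,-0.1,2.1,-1.74,-6.37,1],[1.28,0.914,-0.1,2.1,-1.74,-6.37,1],[1.28,0.914,-0.1,2.1,-1.74,-6.37,1]]'
python3 -m pendant '[[1.28,0.914,-0.1,2.1,-1.74,-6.37,0.7],[1.28,0.914,-0.1,2.1,-1.74,-6.37,0.7],[1.28,0.914,-0.1,2.1,-1.74,-6.37,0.7],[1.28,0.914,-0.1,2.1,-1.74,-6.37,0.7],[1.28,0.914,-0.1,2.1,-1.74,-6.37,0.7],[1.28,0.914,-0.1,2.1,-1.74,-6.37,0.7],[1.28,0.914,-0.1,2.1,-1.74,-6.37,0.7],[0,0,0,0,0,0,0.7]]'
python3 - <<'E'
from h import *
state(); goto(*dialpose(.137,1.26))
p=imaging.camera_params("wrist"); im=imaging.snapshot("wrist")
cv2.imwrite("pics/w1.png",im[:,:,::-1])
import pickle; pickle.dump(p,open("w1.pkl","wb"))
print(proj(0,dialpose(.037,0)[0],p), [proj(0,dialpose(.044,0)[0]+s*.0305*Ro.from_rotvec(-1.26*nw).apply(uw),p) for s in(-1,1)])
E
```

```text
time: 0.8
tool_pos: [0.3172, -0.4365, 0.2088]
ee_rot: [-2.892, -0.213, -0.391]
wrist_force: [-0.0, -0.3, -0.2]
width: 0.0939
finger_force: 0.0
time: 1.6
tool_pos: [0.4062, -0.3706, 0.201]
ee_rot: [-2.566, -0.172, -1.233]
wrist_force: [-0.2, -0.3, -0.2]
width: 0.066
finger_force: 0.0
{'time': 1.6, 'joint_positions': [-1.1893, -0.1296, 1.7312, 0.5793, 1.377, 1.4969], 'tool_pos': [0.4062, -0.3706, 0.201], 'ee_rot': [-2.5664, -0.1718, -1.2333], 'wrist_force': [-0.1795, -0.2787, -0.1901], 'width': 0.066, 'finger_force': 0.0}
t1.60 d [-0.   -0.18  0.04] rot [-0.06 -0.18 -0.06] (0.2) rows 1 -> per row [-0.003 -0.182  0.04 ] [-0.058 -0.176 -0.058]
[312.27555213 200.04457851] [array([312.30667327, 238.81959967]), array([312.33520914, 163.92972134])]
```

View pics/w1.png

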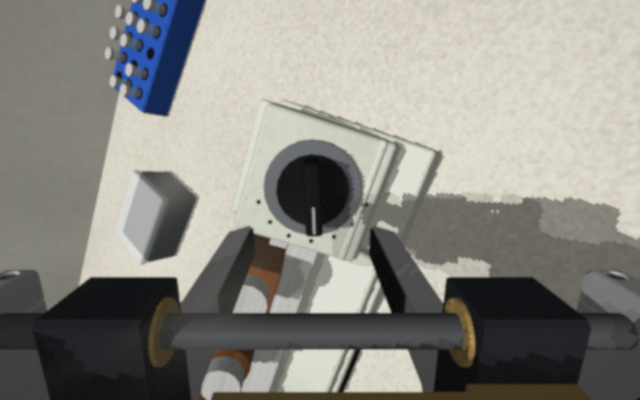

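The picture shows the bar upright in the image from (312,162) to (314,236), where it was predicted. The white pointer is at the lower end, (314,208)–(314,234), so φ ≈ 1.26 rad holds. Next I descend and grip.

```bash
python3 -m pendant '[[1.13,0.05,-1.64,0,0,0,0.5],[1.13,0.05,-1.64,0,0,0,0.5],[1.13,0.05,-1.64,0,0,0,0.5],[1.13,0.05,-1.64,0,0,0,0.5],[1.13,0.05,-1.64,0,0,0,0.5],[0,0,0,0,0,0,0.5]]'
python3 - <<'E'
from h import *
goto(*dialpose(.037,1.26))
E
python3 -m pendant '[[0,0,0,0,0,0,0.05],[0,0,0,0,0,0,0.05],[0,0,0,0,0,0,0.05],[0,0,0,0,0,0,0.05],[0,0,0,0,0,0,0.05],[0,0,0,0,0,0,0.05]]'
python3 - <<'E'
from h import *
state(); goto(*dialpose(.037,1.26)); goto(*dialpose(.037,0))
E
```

```text
time: 2.25
tool_pos: [0.4625, -0.3695, 0.1175]
ee_rot: [-2.568, -0.17, -1.232]
wrist_force: [1.1, 0.6, 0.4]
width: 0.0473
finger_force: 0.0
t2.25 d [0.   0.14 0.15] rot [-0.13 -0.32 -0.12] (0.4) rows 1 -> per row [0.005 0.145 0.146] [-0.127 -0.319 -0.119]
time: 2.85
tool_pos: [0.462, -0.3713, 0.1209]
ee_rot: [-2.568, -0.176, -1.235]
wrist_force: [-6.6, -1.4, 2.2]
width: 0.0138
finger_force: 29.9
{'time': 2.85, 'joint_positions': [-1.0767, -0.0033, 1.778, 0.5915, 1.1662, 1.4946], 'tool_pos': [0.462, -0.3713, 0.1209], 'ee_rot': [-2.568, -0.176, -1.2354], 'wrist_force': [-6.5583, -1.4383, 2.196], 'width': 0.0138, 'finger_force': 29.9045}
t2.85 d [ 0.05  0.32 -0.2 ] rot [ 0.2  -0.18  0.08] (0.3) rows 1 -> per row [ 0.048  0.323 -0.2  ] [ 0.2   -0.181  0.08 ]
t2.85 d [ 0.05  0.32 -0.2 ] rot [-40.4   -3.16  59.69] (72.1) rows 9 -> per row [ 0.005  0.036 -0.022] [-4.489 -0.351  6.633]
```

```bash
python3 -m pendant '[[0,-0.1,0.2,-1.68,-0.13,2.48,0.05],[0,0,0,-3.37,-0.26,4.97,0.05],[0,0,0,-3.37,-0.26,4.97,0.05],[0,0,0,-3.37,-0.26,4.97,0.05],[0,0,0,-3.37,-0.26,4.97,0.05],[0,0,0,-3.37,-0.26,4.97,0.05]]'
python3 -m pendant '[[0,0,0,-3.37,-0.26,4.97,0.05],[0,0,0,-3.37,-0.26,4.97,0.05],[0,0,0,-3.37,-0.26,4.97,0.05],[0,0,0,-3.37,-0.26,4.97,0.05],[0,0,0,0,0,0,0.05]]'
python3 - <<'E'
from h import *
o=robot.get_obs(); print(o["wrist_torque"]@nw); state(); goto(*dialpose(.037,0))
E
```

```text
time: 3.45
tool_pos: [0.4628, -0.3706, 0.1216]
ee_rot: [-2.735, -0.453, -0.697]
wrist_force: [1.4, 0.7, -2.2]
width: 0.0141
finger_force: 29.9
time: 3.95
tool_pos: [0.4631, -0.3697, 0.1218]
ee_rot: [-2.961, -0.575, -0.24]
wrist_force: [3.6, 3.2, -1.9]
width: 0.0137
finger_force: 29.9
0.016203830272736718
{'time': 3.95, 'joint_positions': [-1.0766, -0.0012, 1.775, 0.5957, 1.1735, 0.4984], 'tool_pos': [0.4631, -0.3697, 0.1218], 'ee_rot': [-2.9613, -0.575, -0.2396], 'wrist_force': [3.6047, 3.1586, -1.8683], 'width': 0.0137, 'finger_force': 29.8846}
t3.95 d [-0.06  0.16 -0.29] rot [-8.7  -0.75 12.37] (15.1) rows 2 -> per row [-0.028  0.082 -0.144] [-4.349 -0.377  6.186]
```

```bash
python3 -m pendant '[[0,0,0,-2.81,-0.21,4.14,0.05],[0,0,0,-2.81,-0.21,4.14,0.05],[0,0,0,-2.81,-0.21,4.14,0.05],[0,0,0,0,0,0,0.05]]'
python3 - <<'E'
from h import *
o=robot.get_obs(); print(o["wrist_torque"]@nw); goto(*dialpose(.037,0))
E
python3 -m pendant '[[0,0,0,-1.12,-0.09,1.65,0.05],[0,0,0,-1.12,-0.09,1.65,0.05],[0,0,0,-1.12,-0.09,1.65,0.05],[0,0,0,0,0,0,0.05],[0,0,0,0,0,0,0.05]]'
python3 - <<'E'
from h import *
o=robot.get_obs(); print(o["wrist_torque"]@nw); state(); goto(*dialpose(.037,0))
E
```

```text
time: 4.35
tool_pos: [0.4632, -0.3691, 0.1219]
ee_rot: [-3.133, -0.599, 0.072]
wrist_force: [1.9, 4.1, -2.5]
width: 0.0139
finger_force: 29.9
0.004345552310582254
t4.35 d [-0.06  0.1  -0.3 ] rot [-0.38 -0.1   0.  ] (0.4) rows 1 -> per row [-0.064  0.105 -0.296] [-0.38 -0.1   0.  ]
time: 4.85
tool_pos: [0.4635, -0.3691, 0.1221]
ee_rot: [3.081, -0.598, 0.194]
wrist_force: [3.3, 4.8, -1.0]
width: 0.0146
finger_force: 31.5
-0.6471721847883367
{'time': 4.85, 'joint_positions': [-1.0763, -0.001, 1.7746, 0.5973, 1.175, 0.1368], 'tool_pos': [0.4635, -0.3691, 0.1221], 'ee_rot': [3.0809, -0.598, 0.1945], 'wrist_force': [3.2903, 4.8073, -1.0205], 'width': 0.0146, 'finger_force': 31.4713}
t4.85 d [-0.1   0.1  -0.32] rot [ 2.86  0.25 -4.78] (5.6) rows 1 -> per row [-0.101  0.103 -0.321] [ 2.863  0.249 -4.777]
```

Torque about the axis is −0.65 N·m with the tool 5.6° past zero, so the dial is on its stop. I'll release, back off and check.

```bash
python3 -m pendant '[[0,0,0,0,0,0,0.5],[0,0,0,0,0,0,0.5],[0,0,0,0,0,0,0.5],[-1.69,-0.13,2.48,0,0,0,0.5],[-1.69,-0.13,2.48,0,0,0,0.7],[-1.69,-0.13,2.48,1.43,0.12,-2.39,0.7],[-1.69,-0.13,2.48,1.43,0.12,-2.39,0.7],[0,0,0,0,0,0,0.7]]'
python3 - <<'E'
from h import *
p=imaging.camera_params("wrist"); im=imaging.snapshot("wrist")
cv2.imwrite("pics/w2.png",im[:,:,::-1])
print([proj(0,dialpose(.044,0)[0]+s*.0305*uw,p) for s in(-1,1)])
for y in(.14,.055): goto(*bottlepose(y,.147))
state()
E
```

```text
time: 5.65
tool_pos: [0.3949, -0.3795, 0.2268]
ee_rot: [3.122, -0.601, 0.087]
wrist_force: [0.2, -0.6, -0.1]
width: 0.0655
finger_force: 0.0
[array([301.79749364, 233.77623111]), array([301.82428386, 166.08541021])]
t5.70 d [ 4.3  27.42 -5.25] rot [ 0.76  0.02 -0.01] (0.8) rows 6 -> per row [ 0.716  4.57  -0.874] [ 0.126  0.003 -0.002]
t5.70 d [ 4.95 18.95 -5.25] rot [ 0.76  0.02 -0.01] (0.8) rows 5 -> per row [ 0.99   3.789 -1.049] [ 0.151  0.003 -0.003]
{'time': 5.7, 'joint_positions': [-1.2181, -0.1465, 1.7006, 0.5781, 1.4201, 0.2315], 'tool_pos': [0.3951, -0.3784, 0.2241], 'ee_rot': [3.1256, -0.5997, 0.0861], 'wrist_force': [1.0398, -0.1475, -1.0853], 'width': 0.0657, 'finger_force': 0.0}
```

View pics/w2.png

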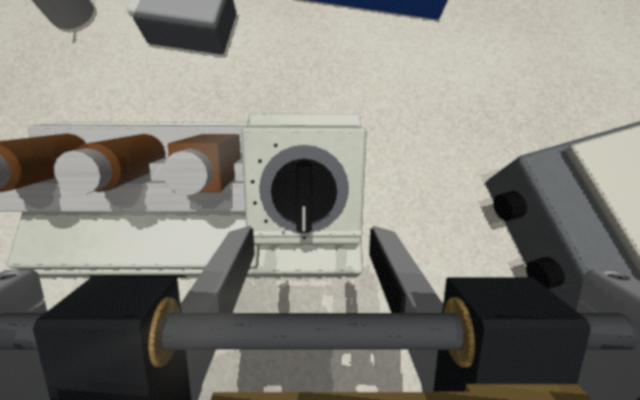

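The bar now stands along the slope, with the pointer (304,208)–(304,232) on the bottom dot at (304,236), so the dial is off. Now to bottle_a in the farthest seat.

```bash
python3 -m pendant '[[0.35,3.9,-0.36,0.11,0,0,0.7],[0.35,3.9,-0.36,0.11,0,0,0.7],[0.35,3.9,-0.36,0.11,0,0,0.7],[0.35,3.9,-0.36,0.11,0,0,0.7],[0.35,3.9,-0.36,0.11,0,0,0.7],[0.35,3.9,-0.36,0.11,0,0,0.7],[0.35,3.9,-0.36,0.11,0,0,0.7],[0,0,0,0,0,0,0.7]]'
python3 - <<'E'
from h import *
goto(*bottlepose(.14,.18)); goto(*bottlepose(.14,.086)); state()
p=imaging.camera_params("wrist"); im=imaging.snapshot("wrist"); cv2.imwrite("pics/w3.png",im[:,:,::-1])
for y in(.14,.055,-.03): print(proj(0,place(q,np.array([.038,y,.057])+.122*n),p))
E
```

```text
time: 6.5
tool_pos: [0.4195, -0.0981, 0.1941]
ee_rot: [-3.132, -0.598, 0.083]
wrist_force: [-0.2, 0.7, 1.1]
width: 0.066
finger_force: 0.0
t6.50 d [-0.   -0.75  0.48] rot [-0.45 -0.19 -0.68] (0.8) rows 1 -> per row [-0.002 -0.75   0.479] [-0.455 -0.189 -0.676]
t6.50 d [ 5.29 -0.34 -7.28] rot [-0.45 -0.19 -0.68] (0.8) rows 2 -> per row [ 2.646 -0.171 -3.638] [-0.227 -0.094 -0.338]
{'time': 6.5, 'joint_positions': [-0.6947, -0.608, 2.0709, 0.4354, 1.2632, 0.7449], 'tool_pos': [0.4195, -0.0981, 0.1941], 'ee_rot': [-3.1317, -0.5978, 0.0831], 'wrist_force': [-0.2467, 0.7335, 1.1274], 'width': 0.066, 'finger_force': 0.0}
[322.80884971 218.3281523 ]
[450.16756552 219.43720003]
[578.66244978 220.55614159]
```

View pics/w3.png

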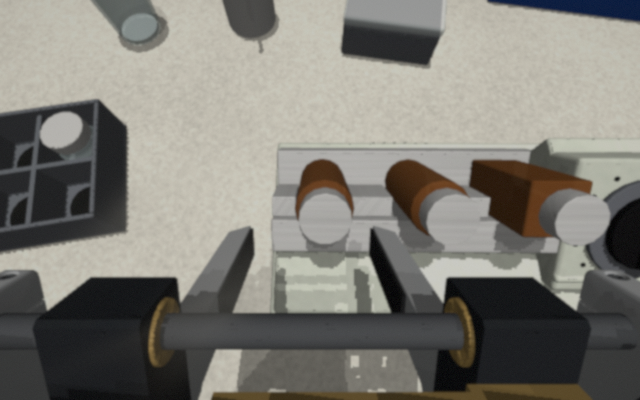

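Caps appear at (326,217), (454,217) and (581,220), within 3 px (about 2 mm) of the prediction, with a slight shift to −y. Next I descend over bottle_a.

```bash
python3 -m pendant '[[0,-0.4,0.2,-0.2,-0.1,-0.3,0.7],[0,0,0,0,0,0,0.7]]'
python3 - <<'E'
from h import *
goto(*bottlepose(.14,.18)); goto(*bottlepose(.138,.13))
E
```

```text
time: 6.75
tool_pos: [0.4199, -0.1092, 0.1983]
ee_rot: [-3.139, -0.6, 0.07]
wrist_force: [0.3, -0.4, -0.8]
width: 0.0654
finger_force: 0.0
t6.75 d [-0.05  0.36  0.06] rot [-0.12 -0.02  0.31] (0.3) rows 1 -> per row [-0.045  0.361  0.058] [-0.116 -0.015  0.307]
t6.75 d [ 2.79  0.38 -4.07] rot [-0.12 -0.02  0.31] (0.3) rows 1 -> per row [ 2.787  0.379 -4.067] [-0.116 -0.015  0.307]
```

```bash
python3 -m pendant '[[1.39,0.15,-2.04,0,0,0.1,0.7],[1.39,0.15,-2.04,0,0,0.1,0.7],[0,0,0,0,0,0,0.7],[0,0,0,0,0,0,0.7]]'
python3 - <<'E'
from h import *
goto(*bottlepose(.138,.13)); goto(*bottlepose(.138,.086))
E
```

```text
time: 7.15
tool_pos: [0.4473, -0.1057, 0.1573]
ee_rot: [-3.137, -0.599, 0.073]
wrist_force: [-0.1, 0.8, 0.1]
width: 0.0657
finger_force: 0.0
t7.15 d [0.05 0.02 0.03] rot [-0.19 -0.08  0.07] (0.2) rows 1 -> per row [0.049 0.023 0.034] [-0.19  -0.079  0.074]
t7.15 d [ 2.53  0.21 -3.6 ] rot [-0.19 -0.08  0.07] (0.2) rows 1 -> per row [ 2.528  0.214 -3.596] [-0.19  -0.079  0.074]
```

```bash
python3 -m pendant '[[0.84,0.07,-1.2,0,0,0,0.7],[0.84,0.07,-1.2,0,0,0,0.7],[0.84,0.07,-1.2,0,0,0,0.7],[0,0,0,0,0,0,0.7],[0,0,0,0,0,0,0.7]]'
python3 - <<'E'
from h import *
goto(*bottlepose(.138,.086))
E
python3 -m pendant '[[0,0,0,0,0,0,0.3],[0,0,0,0,0,0,0.3],[0,0,0,0,0,0,0.3],[0,0,0,0,0,0,0.3],[0,0,0,0,0,0,0.3],[0,0,0,0,0,0,0.3]]'
python3 - <<'E'
from h import *
goto(*bottlepose(.138,.086));goto(*bottlepose(.138,.166))
E
```

```text
time: 7.65
tool_pos: [0.4729, -0.1034, 0.1229]
ee_rot: [-3.14, -0.602, 0.075]
wrist_force: [-0.0, -0.8, 0.3]
width: 0.0662
finger_force: 0.0
t7.65 d [-0.04 -0.02 -0.16] rot [-0.09  0.07  0.02] (0.1) rows 1 -> per row [-0.036 -0.016 -0.157] [-0.09   0.073  0.024]
time: 8.25
tool_pos: [0.473, -0.1027, 0.1225]
ee_rot: [-3.14, -0.602, 0.077]
wrist_force: [-4.4, -0.8, 4.4]
width: 0.0436
finger_force: 30.0
t8.25 d [-0.05 -0.08 -0.12] rot [-0.09  0.07 -0.03] (0.1) rows 1 -> per row [-0.046 -0.081 -0.12 ] [-0.086  0.068 -0.035]
t8.25 d [-4.55 -0.43  6.48] rot [-0.09  0.07 -0.03] (0.1) rows 2 -> per row [-2.277 -0.214  3.24 ] [-0.043  0.034 -0.017]
```

```bash
cat >> h.py <<'E'
def cratepose(ix,iy,z): # grasp height z
    a=cq[2]; return place(cq,[ix*.0335,iy*.067,0])+[0,0,z], frame(np.array([0,0,-1.]),np.array([np.cos(a),np.sin(a),0]))
E
python3 -m pendant '[[-0.57,-0.04,0.83,0,0,0,0.3],[-1.13,-0.09,1.65,0,0,0,0.3],[-1.13,-0.09,1.65,0,0,0,0.3],[-1.13,-0.09,1.65,0,0,0,0.3],[-1.13,-0.09,1.65,0,0,0,0.3],[0,0,0,0,0,0,0.3],[0,0,0,0,0,0,0.3]]'
python3 - <<'E'
from h import *
state(); goto(*cratepose(1,1,.21))
E
```

```text
time: 8.95
tool_pos: [0.4214, -0.1066, 0.1953]
ee_rot: [-3.139, -0.6, 0.075]
wrist_force: [-0.6, 0.4, -1.6]
width: 0.0436
finger_force: 30.0
{'time': 8.95, 'joint_positions': [-0.706, -0.5992, 2.065, 0.4336, 1.2554, 0.7415], 'tool_pos': [0.4214, -0.1066, 0.1953], 'ee_rot': [-3.1388, -0.5998, 0.0752], 'wrist_force': [-0.5994, 0.4405, -1.6349], 'width': 0.0436, 'finger_force': 29.9954}
t8.95 d [ 8.94 41.75  0.67] rot [-6.   33.89 10.56] (36.0) rows 9 -> per row [0.993 4.639 0.075] [-0.667  3.766  1.173]
```

```bash
python3 -m pendant '[[0.745,3.48,0.06,-0.5,2.82,0.88,0.3],[0.745,3.48,0.06,-0.5,2.82,0.88,0.3],[0.745,3.48,0.06,-0.5,2.82,0.88,0.3],[0.745,3.48,0.06,-0.5,2.82,0.88,0.3],[0.745,3.48,0.06,-0.5,2.82,0.88,0.3],[0.745,3.48,0.06,-0.5,2.82,0.88,0.3]]'
python3 -m pendant '[[0.745,3.48,0.06,-0.5,2.82,0.88,0.3],[0.745,3.48,0.06,-0.5,2.82,0.88,0.3],[0.745,3.48,0.06,-0.5,2.82,0.88,0.3],[0.745,3.48,0.06,-0.5,2.82,0.88,0.3],[0.745,3.48,0.06,-0.5,2.82,0.88,0.3],[0.745,3.48,0.06,-0.5,2.82,0.88,0.3],[0,0,0,0,0,0,0.3],[0,0,0,0,0,0,0.3]]'
python3 -m pendant '[[0,0,0,0,0,0,0.3],[0,0,0,0,0,0,0.3],[0,0,0,0,0,0,0.3]]'
python3 - <<'E'
from h import *
goto(*cratepose(1,1,.21)); goto(*cratepose(1,1,.098))
p=imaging.camera_params("wrist"); w=imaging.snapshot("wrist"); t=imaging.snapshot("top"); s=imaging.snapshot("scene")
G=cratepose(1,1,.21)[0]
pt=proj("top",G).astype(int); ps=proj("scene",G).astype(int); print(pt,ps)
f=lambda im,c,r,k:cv2.resize(im[max(c[1]-r,0):c[1]+r,max(c[0]-r,0):c[0]+r],(k,k),interpolation=cv2.INTER_CUBIC)
o=np.hstack([cv2.resize(w,(400,250)),np.zeros((250,0,3),np.uint8)])
o=np.vstack([np.pad(o,((0,0),(0,400),(0,0))),np.hstack([f(t,pt,60,340),f(s,ps,60,340),np.zeros((340,120,3),np.uint8)])])
cv2.imwrite("pics/c1.png",o[:,:,::-1]); 
E
```

```text
time: 9.55
tool_pos: [0.4659, 0.1046, 0.1975]
ee_rot: [3.128, -0.296, 0.178]
wrist_force: [0.3, 0.1, -1.2]
width: 0.0432
finger_force: 30.0
time: 10.35
tool_pos: [0.5107, 0.3117, 0.1997]
ee_rot: [3.14, 0.003, 0.269]
wrist_force: [-0.4, -0.3, -1.5]
width: 0.0438
finger_force: 30.0
time: 10.65
tool_pos: [0.5111, 0.3102, 0.2041]
ee_rot: [-3.141, -0.003, 0.266]
wrist_force: [-0.3, 0.5, -1.3]
width: 0.0438
finger_force: 30.0
t10.65 d [-0.03  0.07 -0.21] rot [-0.06  0.18  0.03] (0.2) rows 1 -> per row [-0.03   0.072 -0.207] [-0.065  0.179  0.026]
t10.65 d [ -0.03   0.07 -11.41] rot [-0.06  0.18  0.03] (0.2) rows 3 -> per row [-0.01   0.024 -3.802] [-0.022  0.06   0.009]
[160 238] [443 190]
```

View pics/c1.png

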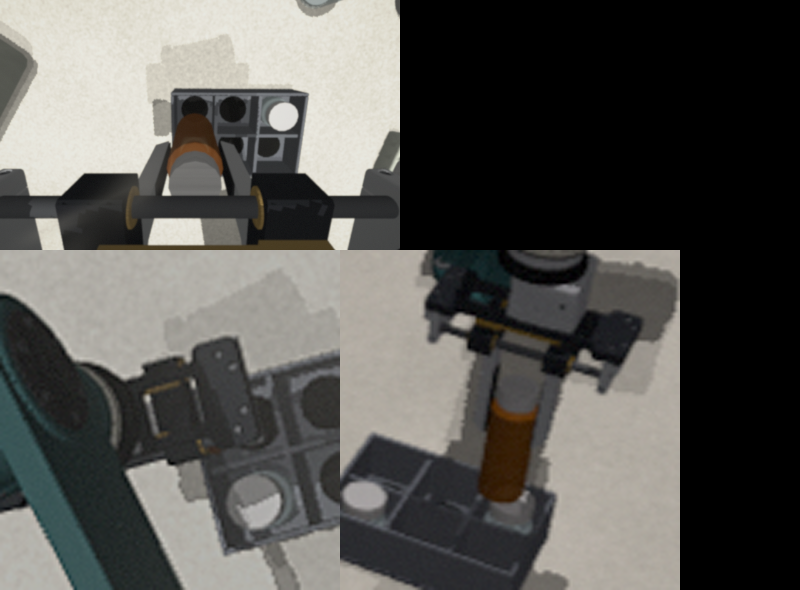

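The bottle hangs upright over the upper-left cell in all three views (wrist panel (195,130), scene panel (510,450)), aligned with the fingers. Next I lower it.

```bash
python3 -m pendant '[[0,0,-2,0,0,0,0.3],[0,0,-2.5,0,0,0,0.3],[0,0,-2.5,0,0,0,0.3],[0,0,-2,0,0,0,0.3],[0,0,-1.2,0,0,0,0.3],[0,0,-0.6,0,0,0,0.3],[0,0,0,0,0,0,0.3],[0,0,0,0,0,0,0.3]]'
python3 -m pendant '[[0,0,0,0,0,0,0.3],[0,0,0,0,0,0,0.3]]'
python3 - <<'E'
from h import *
goto(*cratepose(1,1,.095)); state()
E
```

```text
time: 11.6
tool_pos: [0.512, 0.3113, 0.0965]
ee_rot: [-3.141, -0.004, 0.267]
wrist_force: [-0.4, 0.2, -0.8]
width: 0.0434
finger_force: 30.0
time: 11.8
tool_pos: [0.5119, 0.3114, 0.0964]
ee_rot: [-3.141, -0.004, 0.267]
wrist_force: [0.2, 0.3, -2.6]
width: 0.0433
finger_force: 30.0
t11.80 d [-0.11 -0.05 -0.94] rot [-0.09  0.22 -0.04] (0.2) rows 1 -> per row [-0.114 -0.048 -0.944] [-0.089  0.215 -0.038]
{'time': 11.8, 'joint_positions': [0.452, 0.2441, 1.431, -0.0002, 1.4624, 1.7561], 'tool_pos': [0.5119, 0.3114, 0.0964], 'ee_rot': [-3.1411, -0.004, 0.2668], 'wrist_force': [0.2163, 0.3064, -2.6314], 'width': 0.0433, 'finger_force': 29.9951}
```

```bash
python3 -m pendant '[[-0.1,-0.05,-0.3,0,0.2,0,0.3],[0,0,-0.2,0,0,0,0.3],[0,0,-0.1,0,0,0,0.3],[0,0,0,0,0,0,0.3],[0,0,0,0,0,0,0.3]]'
python3 -m pendant '[[0,0,-0.1,0,0,0,0.3],[0,0,0,0,0,0,0.3],[0,0,0,0,0,0,0.3]]'
python3 -m pendant '[[0,0,-0.1,0,0,0,0.3],[0,0,0,0,0,0,0.3],[0,0,0,0,0,0,0.3]]'
python3 -m pendant '[[0,0,-0.1,0,0,0,0.3],[0,0,0,0,0,0,0.3],[0,0,0,0,0,0,0.3]]'
```

```text
time: 12.3
tool_pos: [0.5102, 0.3105, 0.0891]
ee_rot: [-3.141, 0.002, 0.267]
wrist_force: [-0.2, 0.3, -2.1]
width: 0.0435
finger_force: 30.0
time: 12.6
tool_pos: [0.5103, 0.3105, 0.0882]
ee_rot: [-3.141, 0.002, 0.267]
wrist_force: [-0.7, -0.6, -1.4]
width: 0.0439
finger_force: 30.0
time: 12.9
tool_pos: [0.5103, 0.3105, 0.0871]
ee_rot: [-3.141, 0.002, 0.267]
wrist_force: [-0.1, -0.1, -1.4]
width: 0.0433
finger_force: 30.0
time: 13.2
tool_pos: [0.5102, 0.3105, 0.0861]
ee_rot: [-3.141, 0.002, 0.267]
wrist_force: [1.0, 0.3, -2.6]
width: 0.0435
finger_force: 30.0
```

```bash
python3 -m pendant '[[0,0,-0.1,0,0,0,0.3],[0,0,0,0,0,0,0.3],[0,0,0,0,0,0,0.3]]'
python3 -m pendant '[[0,0,-0.1,0,0,0,0.3],[0,0,0,0,0,0,0.3],[0,0,0,0,0,0,0.3]]'
```

```text
time: 13.5
tool_pos: [0.5105, 0.3107, 0.0858]
ee_rot: [-3.14, 0.001, 0.267]
wrist_force: [-0.5, -0.1, 0.5]
width: 0.0433
finger_force: 30.0
time: 13.8
tool_pos: [0.5107, 0.3108, 0.0857]
ee_rot: [-3.14, -0.0, 0.267]
wrist_force: [-2.0, 0.1, 5.8]
width: 0.0436
finger_force: 30.0
```

It makes contact at TCP z 0.0858, 1 mm from prediction. I'll release and rise.

```bash
python3 -m pendant '[[0,0,0,0,0,0,0.5],[0,0,0,0,0,0,0.6],[0,0,0,0,0,0,0.65],[0,0,0,0,0,0,0.65]]'
python3 -m pendant '[[0,0,0.6,0,0,0,0.65],[0,0,1.5,0,0,0,0.65],[0,0,2.5,0,0,0,0.65],[0,0,2.5,0,0,0,0.65],[0,0,2.5,0,0,0,0.65],[0,0,1.4,0,0,0,0.65],[0,0,0,0,0,0,0.7],[0,0,0,0,0,0,0.7]]'
python3 - <<'E'
from h import *
goto(*bottlepose(.053,.18))
E
```

```text
time: 14.2
tool_pos: [0.5101, 0.3105, 0.0837]
ee_rot: [-3.141, 0.002, 0.267]
wrist_force: [-0.0, 0.1, 0.4]
width: 0.0608
finger_force: 0.0
time: 15.0
tool_pos: [0.5102, 0.3105, 0.194]
ee_rot: [-3.141, 0.002, 0.267]
wrist_force: [0.1, -0.3, -1.1]
width: 0.0659
finger_force: 0.0
t15.00 d [ -8.4  -50.29   0.49] rot [  5.85 -34.05 -10.56] (36.1) rows 11 -> per row [-0.764 -4.571  0.044] [ 0.532 -3.096 -0.96 ]
```

```bash
python3 -m pendant '[[-0.646,-3.87,0.04,0.45,-2.62,-0.81,0.7],[-0.646,-3.87,0.04,0.45,-2.62,-0.81,0.7],[-0.646,-3.87,0.04,0.45,-2.62,-0.81,0.7],[-0.646,-3.87,0.04,0.45,-2.62,-0.81,0.7],[-0.646,-3.87,0.04,0.45,-2.62,-0.81,0.7],[-0.646,-3.87,0.04,0.45,-2.62,-0.81,0.7],[-0.646,-3.87,0.04,0.45,-2.62,-0.81,0.7]]'
python3 -m pendant '[[-0.646,-3.87,0.04,0.45,-2.62,-0.81,0.7],[-0.646,-3.87,0.04,0.45,-2.62,-0.81,0.7],[-0.646,-3.87,0.04,0.45,-2.62,-0.81,0.7],[-0.646,-3.87,0.04,0.45,-2.62,-0.81,0.7],[-0.646,-3.87,0.04,0.45,-2.62,-0.81,0.7],[-0.646,-3.87,0.04,0.45,-2.62,-0.81,0.7],[0,0,0,0,0,0,0.7],[0,0,0,0,0,0,0.7]]'
python3 -m pendant '[[0,0,0,0,0,0,0.7],[0,0,0,0,0,0,0.7],[0,0,0,0,0,0,0.7]]'
python3 - <<'E'
from h import *
goto(*bottlepose(.053,.18));goto(*bottlepose(.053,.13))
E
```

```text
time: 15.7
tool_pos: [0.4636, 0.0386, 0.1948]
ee_rot: [3.127, -0.321, 0.17]
wrist_force: [-0.6, -0.6, -0.6]
width: 0.0657
finger_force: 0.0
time: 16.5
tool_pos: [0.4251, -0.1931, 0.1972]
ee_rot: [-3.137, -0.598, 0.071]
wrist_force: [0.3, -0.5, 0.2]
width: 0.066
finger_force: 0.0
time: 16.8
tool_pos: [0.427, -0.1908, 0.1995]
ee_rot: [3.141, -0.601, 0.081]
wrist_force: [0.4, 0.8, -0.1]
width: 0.0658
finger_force: 0.0
t16.80 d [-0.08 -0.15 -0.06] rot [ 0.02  0.02 -0.24] (0.2) rows 1 -> per row [-0.083 -0.153 -0.06 ] [ 0.019  0.02  -0.242]
t16.80 d [ 2.73  0.06 -4.18] rot [ 0.02  0.02 -0.24] (0.2) rows 1 -> per row [ 2.733  0.064 -4.185] [ 0.019  0.02  -0.242]
```

```bash
python3 -m pendant '[[1.37,0.03,-2.09,0,0,-0.1,0.7],[1.37,0.03,-2.09,0,0,-0.1,0.7],[0,0,0,0,0,0,0.7],[0,0,0,0,0,0,0.7],[0,0,0,0,0,0,0.7]]'
python3 - <<'E'
from h import *
goto(*bottlepose(.053,.13));goto(*bottlepose(.053,.086))
E
```

```text
time: 17.3
tool_pos: [0.4541, -0.1919, 0.1591]
ee_rot: [3.139, -0.602, 0.076]
wrist_force: [0.2, 0.0, 0.5]
width: 0.0656
finger_force: 0.0
t17.30 d [ 0.02  0.17 -0.14] rot [0.1  0.11 0.12] (0.2) rows 1 -> per row [ 0.019  0.172 -0.144] [0.095 0.106 0.117]
t17.30 d [ 2.5   0.36 -3.77] rot [0.1  0.11 0.12] (0.2) rows 1 -> per row [ 2.498  0.363 -3.774] [0.095 0.106 0.117]
```

```bash
python3 -m pendant '[[0.83,0.12,-1.25,0,0,0,0.7],[0.83,0.12,-1.25,0,0,0,0.7],[0.83,0.1,-1.25,0,0,0,0.7],[0,0,0,0,0,0,0.7],[0,0,0,0,0,0,0.7]]'
python3 - <<'E'
from h import *
goto(*bottlepose(.053,.086))
E
python3 -m pendant '[[0,0,0,0,0,0,0.3],[0,0,0,0,0,0,0.3],[0,0,0,0,0,0,0.3],[0,0,0,0,0,0,0.3],[0,0,0,0,0,0,0.3],[0,0,0,0,0,0,0.3]]'
python3 - <<'E'
from h import *
goto(*bottlepose(.053,.086));goto(*bottlepose(.053,.166))
E
```

```text
time: 17.8
tool_pos: [0.4787, -0.1889, 0.1212]
ee_rot: [3.14, -0.602, 0.075]
wrist_force: [-0.5, 0.4, 1.0]
width: 0.0659
finger_force: 0.0
t17.80 d [0.04 0.06 0.01] rot [0.06 0.08 0.17] (0.2) rows 1 -> per row [0.037 0.06  0.012] [0.059 0.076 0.171]
time: 18.4
tool_pos: [0.4789, -0.1887, 0.121]
ee_rot: [3.14, -0.602, 0.075]
wrist_force: [-3.2, 1.3, 5.1]
width: 0.0436
finger_force: 30.0
t18.40 d [0.02 0.05 0.04] rot [0.05 0.08 0.17] (0.2) rows 1 -> per row [0.022 0.045 0.039] [0.048 0.077 0.166]
t18.40 d [-4.48 -0.3   6.64] rot [0.05 0.08 0.17] (0.2) rows 2 -> per row [-2.242 -0.151  3.319] [0.024 0.038 0.083]
```

```bash
python3 -m pendant '[[-0.57,-0.04,0.83,0,0,0,0.3],[-1.13,-0.09,1.65,0,0,0,0.3],[-1.13,-0.09,1.65,0,0,0,0.3],[-1.13,-0.09,1.65,0,0,0,0.3],[-1.13,-0.09,1.65,0,0,0,0.3],[0,0,0.5,0,0,0,0.3],[0,0,0,0,0,0,0.3],[0,0,0,0,0,0,0.3]]'
python3 - <<'E'
from h import *
state(); goto(*cratepose(-1,-1,.215))
E
```

```text
time: 19.2
tool_pos: [0.4274, -0.1922, 0.1979]
ee_rot: [-3.14, -0.599, 0.073]
wrist_force: [0.3, -0.8, -2.0]
width: 0.0438
finger_force: 30.0
{'time': 19.2, 'joint_positions': [-0.8997, -0.4488, 1.9757, 0.5079, 1.2875, 0.5346], 'tool_pos': [0.4274, -0.1922, 0.1979], 'ee_rot': [-3.1399, -0.599, 0.0732], 'wrist_force': [0.3029, -0.7602, -2.0488], 'width': 0.0438, 'finger_force': 29.9687}
t19.20 d [ 5.4  35.61  0.91] rot [-5.9  33.86 10.69] (36.0) rows 8 -> per row [0.675 4.452 0.113] [-0.737  4.233  1.336]
```

```bash
python3 -m pendant '[[0.45,2.97,0.08,-0.49,2.82,0.89,0.3],[0.45,2.97,0.08,-0.49,2.82,0.89,0.3],[0.45,2.97,0.08,-0.49,2.82,0.89,0.3],[0.45,2.97,0.08,-0.49,2.82,0.89,0.3],[0.45,2.97,0.08,-0.49,2.82,0.89,0.3],[0.45,2.97,0.08,-0.49,2.82,0.89,0.3]]'
python3 -m pendant '[[0.45,2.97,0.08,-0.49,2.82,0.89,0.3],[0.45,2.97,0.08,-0.49,2.82,0.89,0.3],[0.45,2.97,0.08,-0.49,2.82,0.89,0.3],[0.45,2.97,0.08,-0.49,2.82,0.89,0.3],[0.45,2.97,0.08,-0.49,2.82,0.89,0.3],[0.45,2.97,0.08,-0.49,2.82,0.89,0.3],[0,0,0,0,0,0,0.3],[0,0,0,0,0,0,0.3]]'
python3 -m pendant '[[0,0,0,0,0,0,0.3],[0,0,0,0,0,0,0.3],[0,0,0,0,0,0,0.3]]'
python3 - <<'E'
from h import *
goto(*cratepose(-1,-1,.215)); goto(*cratepose(-1,-1,.098)); state()
E
```

```text
time: 19.8
tool_pos: [0.4544, -0.0123, 0.2027]
ee_rot: [3.127, -0.297, 0.176]
wrist_force: [0.8, -0.7, -3.1]
width: 0.0441
finger_force: 30.0
time: 20.6
tool_pos: [0.4814, 0.1646, 0.2069]
ee_rot: [3.14, 0.001, 0.269]
wrist_force: [-0.5, -0.4, -3.1]
width: 0.0435
finger_force: 30.0
time: 20.9
tool_pos: [0.4815, 0.163, 0.2093]
ee_rot: [3.14, -0.003, 0.265]
wrist_force: [-0.1, -0.7, -0.4]
width: 0.0433
finger_force: 30.0
t20.90 d [-0.01  0.1  -0.23] rot [0.03 0.18 0.05] (0.2) rows 1 -> per row [-0.011  0.098 -0.229] [0.033 0.185 0.054]
t20.90 d [-1.000e-02  1.000e-01 -1.193e+01] rot [0.03 0.18 0.05] (0.2) rows 3 -> per row [-0.004  0.033 -3.976] [0.011 0.062 0.018]
{'time': 20.9, 'joint_positions': [0.2157, -0.0065, 1.482, -0.0013, 1.6631, 1.5213], 'tool_pos': [0.4815, 0.163, 0.2093], 'ee_rot': [3.1402, -0.003, 0.2651], 'wrist_force': [-0.0724, -0.6984, -0.4042], 'width': 0.0433, 'finger_force': 29.9681}
```

```bash
python3 -m pendant '[[0,0.1,-2,0,0.2,0,0.3],[0,0,-2.5,0,0,0,0.3],[0,0,-2.5,0,0,0,0.3],[0,0,-2,0,0,0,0.3],[0,0,-1.4,0,0,0,0.3],[0,0,-0.8,0,0,0,0.3],[0,0,0,0,0,0,0.3],[0,0,0,0,0,0,0.3]]'
python3 -m pendant '[[0,0,0,0,0,0,0.3],[0,0,0,0,0,0,0.3]]'
python3 - <<'E'
from h import *
goto(*cratepose(-1,-1,.095)); state()
E
```

```text
time: 21.7
tool_pos: [0.4824, 0.1649, 0.098]
ee_rot: [3.141, -0.001, 0.266]
wrist_force: [0.3, 0.4, -1.4]
width: 0.0438
finger_force: 30.0
time: 21.9
tool_pos: [0.4825, 0.165, 0.0982]
ee_rot: [3.141, -0.001, 0.267]
wrist_force: [-0.2, -0.8, -2.0]
width: 0.0439
finger_force: 30.0
t21.90 d [-0.11 -0.11 -1.12] rot [ 0.01  0.07 -0.03] (0.1) rows 1 -> per row [-0.109 -0.105 -1.117] [ 0.011  0.066 -0.028]
{'time': 21.9, 'joint_positions': [0.2187, 0.0521, 1.6457, -0.0004, 1.4427, 1.5229], 'tool_pos': [0.4825, 0.165, 0.0982], 'ee_rot': [3.1411, -0.0011, 0.2666], 'wrist_force': [-0.1782, -0.7823, -1.9627], 'width': 0.0439, 'finger_force': 29.9681}
```

```bash
python3 -m pendant '[[-0.1,-0.1,-0.3,0,0,0,0.3],[0,0,-0.3,0,0,0,0.3],[0,0,-0.2,0,0,0,0.3],[0,0,-0.1,0,0,0,0.3],[0,0,0,0,0,0,0.3],[0,0,0,0,0,0,0.3],[0,0,0,0,0,0,0.3]]'
python3 -m pendant '[[0,0,-0.1,0,0,0,0.3],[0,0,0,0,0,0,0.3],[0,0,0,0,0,0,0.3]]'
python3 -m pendant '[[0,0,-0.1,0,0,0,0.3],[0,0,0,0,0,0,0.3],[0,0,0,0,0,0,0.3]]'
python3 -m pendant '[[0,0,-0.1,0,0,0,0.3],[0,0,0,0,0,0,0.3],[0,0,0,0,0,0,0.3]]'
```

```text
time: 22.6
tool_pos: [0.4808, 0.1639, 0.0881]
ee_rot: [3.141, 0.001, 0.267]
wrist_force: [0.3, -0.1, -1.6]
width: 0.0435
finger_force: 30.0
time: 22.9
tool_pos: [0.4807, 0.1639, 0.087]
ee_rot: [3.141, 0.001, 0.267]
wrist_force: [-0.0, 0.1, -1.6]
width: 0.0437
finger_force: 30.0
time: 23.2
tool_pos: [0.4807, 0.1638, 0.0859]
ee_rot: [3.141, 0.001, 0.267]
wrist_force: [0.3, -0.0, -2.0]
width: 0.044
finger_force: 30.0
time: 23.5
tool_pos: [0.4808, 0.1639, 0.0851]
ee_rot: [3.141, 0.001, 0.267]
wrist_force: [0.5, -0.6, -0.6]
width: 0.0433
finger_force: 30.0
```

```bash
python3 -m pendant '[[0,0,-0.1,0,0,0,0.3],[0,0,0,0,0,0,0.3],[0,0,0,0,0,0,0.3]]'
python3 -m pendant '[[0,0,-0.05,0,0,0,0.3],[0,0,0,0,0,0,0.3],[0,0,0,0,0,0,0.3]]'
```

```text
time: 23.8
tool_pos: [0.4812, 0.164, 0.085]
ee_rot: [3.141, -0.0, 0.267]
wrist_force: [-0.3, 0.7, 4.2]
width: 0.0434
finger_force: 30.0
time: 24.1
tool_pos: [0.4814, 0.1641, 0.085]
ee_rot: [3.141, -0.001, 0.267]
wrist_force: [-1.8, -1.1, 6.8]
width: 0.0438
finger_force: 30.0
```

It's in contact. I'll release, rise, move clear and look.

```bash
python3 -m pendant '[[0,0,0,0,0,0,0.5],[0,0,0,0,0,0,0.6],[0,0,0,0,0,0,0.65],[0,0,0,0,0,0,0.65]]'
python3 -m pendant '[[0,0,0.6,0,0,0,0.65],[0,0,1.5,0,0,0,0.65],[0,0,2.5,0,0,0,0.65],[0,0,2.5,0,0,0,0.65],[0,0,2.5,0,0,0,0.65],[0,0,2,0,0,0,0.65],[0,0,2,0,0,0,0.7],[0,0,0,0,0,0,0.7]]'
python3 -m pendant '[[-1.5,-3,1,0,0,0,0.7],[-1.5,-3,1,0,0,0,0.7],[-1.5,-3,1,0,0,0,0.7],[-1.5,-3,1,0,0,0,0.7],[-1.5,-3,0,0,0,0,0.7],[0,0,0,0,0,0,0.7],[0,0,0,0,0,0,0.7],[0,0,0,0,0,0,0.7]]'
python3 - <<'E'
from h import *
t=imaging.snapshot("top"); s=imaging.snapshot("scene")
r=lambda a:cv2.resize(a,(400,300),interpolation=cv2.INTER_CUBIC)
o=np.vstack([np.hstack([r(t[190:302,130:280]),r(t[190:310,330:510])]),np.hstack([r(s[160:265,360:500]),r(s[100:200,240:373])])])
cv2.imwrite("pics/end.png",o[:,:,::-1]); state()
E
```

```text
time: 24.5
tool_pos: [0.4804, 0.1637, 0.0829]
ee_rot: [3.141, 0.002, 0.267]
wrist_force: [-0.2, -0.3, -0.7]
width: 0.0607
finger_force: 0.0
time: 25.3
tool_pos: [0.4824, 0.1642, 0.2233]
ee_rot: [3.141, -0.006, 0.267]
wrist_force: [1.5, 0.6, -0.4]
width: 0.0658
finger_force: 0.0
time: 26.1
tool_pos: [0.4058, 0.0145, 0.2587]
ee_rot: [-3.141, 0.002, 0.267]
wrist_force: [0.9, -0.8, 0.3]
width: 0.0658
finger_force: 0.0
{'time': 26.2, 'joint_positions': [-0.1032, -0.2401, 1.593, -0.0005, 1.7909, 1.1993], 'tool_pos': [0.4059, 0.0147, 0.2588], 'ee_rot': [-3.1412, 0.0022, 0.2682], 'wrist_force': [-0.6737, -0.2716, 0.3247], 'width': 0.0658, 'finger_force': 0.0}
```

View pics/end.png

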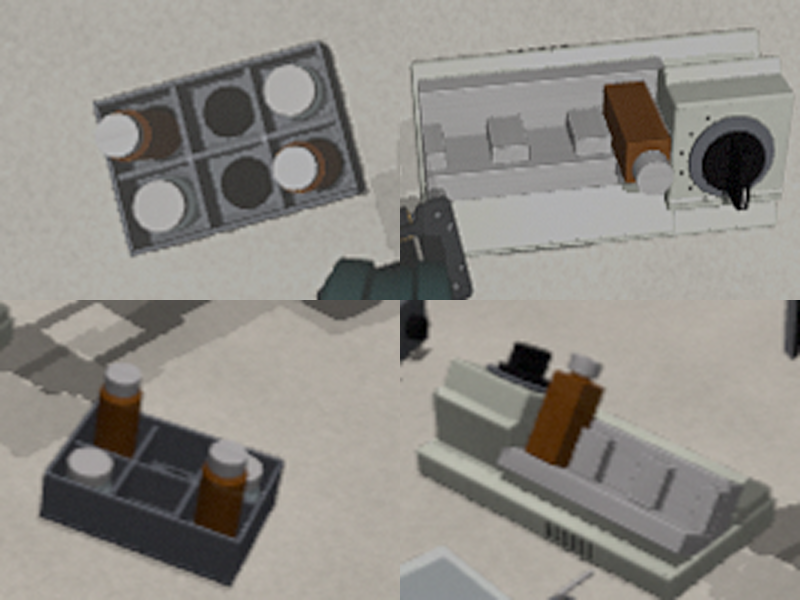

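Both bottles stand upright in the upper-left cell (130,135) and lower-right cell (305,168). The jars are where they were, the square bottle is still seated and the dial bar is along the slope.

```bash
python3 -c "
from bench import robot; print(robot.close_job())"
```

```text
the job is handed in; nothing more can be done
None
```

The dial was turned to its off stop first, then both round bottles were set upright in separate free crate cells, the square bottle stayed in the warmer, and the job was handed in at about 26 s.

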